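# Change the ball chute over to its other tray

### The job

Three steel balls wait behind the sliding stop of the bench chute, and the seesaw gate below them still leans to one side. With the fingertips, press the gate's raised end down until it rocks over and rests fully on the other side; then push the sliding stop across so that all three balls run down that newly chosen chute into its tray, and push the stop back until it is fully shut again. Let the balls run by themselves (do not touch or lift them), and leave the trays and everything else on the bench where they are.

Things in the scene. Friction and masses are not known exactly. Their poses are not given: they have to be found in the camera images.
- diverter: The bench chute: fixed grey sheet-metal and aluminium unit, 235 x 264 mm, 200 mm high. Origin on the bench under the gate's pivot. Own x points away from the operator to the infeed (unit yaw within 0.25 rad), y left. The infeed trough comes down from the back at y = 0 onto the middle of the gate; two outlets (floors at y = +-106 mm) run to the front, each into a tray.
- gate (a joint): Seesaw gate, a steel channel 160 mm long in y, hinged in its middle on an x axis 118 mm above the bench. Radians: +0.25 = left (+y) end down on its buffer, feeds the left outlet; -0.25 = right end down, feeds the right. Overbalances: a dark tumbler weight at its front middle (top 50 mm over the pivot) makes it fall to whichever side it is past level. Under 1 N moves it.
- gate_left_pad (a point): Centre of the top of the gate's left thumb flange, a flat steel tongue 40 (y) x 36 (x) mm folded out to the front: 43 mm before and 60 mm left of the pivot, about 170 mm above the bench when raised, 140 mm when down. Pressing the raised flange down about 30 mm rocks the gate over. The tumbler weight is 41 mm to its right.
- gate_right_pad (a point): Centre of the top of the gate's right thumb flange, the mirror image of the left one (60 mm right of the pivot). Free air under and in front of it.
- stop (a joint): Sliding stop: steel plate across the infeed 78 mm behind the pivot. Metres: 0 = shut (holds the balls back), grows as the plate slides to the left (+y) to 0.036 = fully open (the gap to the right of its tongue stands over the trough). Stays where it is left; about 1.5 N moves it.
- stop_left_tab (a point): Centre of the outer (left, +y) face of the stop's left end tab: upright tab 32 (x) x 34 (z) mm, 3 mm thick, centre 178 mm above the bench. 46 mm left of the trough's middle when shut, 82 mm when open. Push it to the right (-y of the unit) to shut the stop. Free space outside it; the trough's guide posts reach 26 mm from the middle.
- stop_right_tab (a point): Centre of the outer (right, -y) face of the stop's right end tab, same size and height as the left one. 82 mm right of the trough's middle when shut, 46 mm when open. Push it to the left (+y of the unit) to open the stop. Free space outside it.
- left_tray: Loose black open tray 94 x 120 x 40 mm, walls 3 mm, in front of the left outlet. Origin: centre of its underside; y along its 120 mm side.
- right_tray: Loose black open tray, the same as the left one, in front of the right outlet. Origin: centre of its underside.
- ball_1_center (a point): Centre of the first ball in the queue (next to the stop). Steel, 20 mm diameter, about 33 g. When the stop opens, the three balls run out by themselves and lie in a tray about 2 to 3 s later.
- ball_2_center (a point): Centre of the second ball in the queue, 20 mm diameter.
- ball_3_center (a point): Centre of the third (rearmost) ball in the queue, 20 mm diameter.
- ball_1: The first steel ball (origin on its surface, turns as it rolls).
- ball_2: The second steel ball (origin on its surface, turns as it rolls).
- ball_3: The third steel ball (origin on its surface, turns as it rolls).
- hex_key: Bystander: small L-shaped hex key, 30 x 102 x 5 mm, lying between the two trays.
- grease_pot: Bystander: red pot with white lid, 65 mm across, 44 mm high, beside the chute on its left.
- bit_case: Bystander: flat bit case 69 x 110 x 23 mm near the right edge of the bench.
- nut_driver: Bystander: nut driver with blue handle, 135 mm long, 20 mm thick, lying left of the chute.
- tape_roll: Bystander: black tape roll 58 mm across, 19 mm high, at the front left.

How it is judged:
By the outcome, as a careful person would: the job done as asked, in the order asked, and still so for the second after the job is handed in, with the robot touching nothing.
It also fails if it takes over 51 s, if anything falls off the work surface, if the arm or the gripper's body presses on something with over 40 N, if the wrist force passes 120 N, or if a joint passes its speed limit or range.

### The arm

A 6-joint arm with a two-finger parallel gripper is mounted at the origin on a cart in front of the work surface, level with it; the furniture and walls round the work are solid. World frame = base frame: x ahead of the robot, y to its left, z up, the work surface at z = 0. Lengths are in m, angles in rad, forces in N, time in s.
With the tool pointing down it reaches from about 0.325 to 0.85 m from the base axis. Payload 15.5 kg.
Tool frame: the origin (TCP) lies at the very end of the fingers, on their centre line; the grasp point (between the pads) lies ctrl.grasp_offset behind it (ctrl.grasp_offset is the distance from the TCP to the grasp point, in m); z points along the fingers, y is the line along which they close (so a half turn about z gives the same grasp; the last joint's range is limited). The gripper opens to 91 mm and grips with 3 to 60 N. Pads are 32 mm wide; open, the fingers measure 118 mm over their backs; the gripper's body (76 mm by 178 mm) begins 60 mm behind the grasp point.
Start: joints at [-1.23, 0.494, 1.345, -0, 1.302, -0.096], TCP at [0.264, -0.566, 0.214] pointing down, gripper open.
Joint ranges: [-2.91, 2.91], [-0.82, 2.16], [0.22, 2.67], [-1.22, 4.37], [0.12, 2.79], [-3.08, 3.08]. Speed limits (rad/s): [1.89, 1.89, 2.57, 3.01, 3.01, 3.01].

### API

Orientations are given as a unit quaternion [x, y, z, w].
In Python, from cell import ctrl gives the robot as it stands.
- The arm moves only by the tool jog_arm, called after ">>>" as a command line: name --pt "numbers of a row" for each row, then --argument value for the rest. Schema: {"type":"object","properties":{"ticks":{"type":"array","items":{"type":"array","items":{"type":"number"},"minItems":5,"maxItems":5},"minItems":1,"maxItems":20},"clamp_n":{"type":"number"},"only":{"type":"string"},"quiet":{"type":"boolean"},"lines":{"type":"string"}},"required":["ticks"],"additionalProperties":false}. ticks is a list of rows, 1 to 20 of them, each of 5 numbers: the finger opening in m, then dx, dy, dz in shares of the most that a row can go, 1 being 62.5 mm, then a turn about the tool's z in units of 0.2 rad; each row shifts and turns the commanded pose from where the row before left it, along the tool's axes as they then stand; what a row does not reach is not made up. A row lasts 1/8 s, in which the tool goes at most 0.0625 m and 0.188 rad, less where a joint would pass 70% of its speed; a pose out of reach is approached as far as the arm can. The fingers move at their own pace and stop on an object; clamp_n is the grip in N (left out, the last holds). Time passes only in rows, so rows that do not move let the fingers close. The tool returns the time, the measured TCP pose, the force, the opening and the grip force at its end. only (a regular expression) keeps the lines of the reply that match it, lines (a string "A,B") keeps lines A to B, and quiet returns only ok. Input that does not fit is refused with a message, and nothing moves.
- ctrl.get_state(): the state, without advancing time (a new reading comes with each control period).
- ctrl.capture(name): name is "scene" or "side" or "wrist"; returns the picture (420x560x3 uint8, red, green, blue); there is no depth.
- ctrl.get_calibration(name): a dict with "vfov" (degrees; the focal length in pixels is half the picture's height over the tangent of half this angle, whatever the lens; pixels are square), "cx", "cy" (the principal point, pixels), "cam_to_world" (4x4, takes a point from camera to world coordinates). Camera axes: x right, y up, looking along -z (the intrinsics and any distortion apply to the point x, -y, -z); pixel columns grow to the right and rows downward; lengths in m; the calibration is good to about 2 mm. A picture is of the moment at which its call begins: read the wrist's pose just before it. get_calibration takes no time and is no camera call; for the wrist camera it gives the pose at the moment of the call.
- ctrl.job_done(): hands the job in; it is judged then, once.
The state is a dict: "time": time; "q": joint angles; "qd": joint speeds; "tau": joint torques, N m; "tool_pos": TCP position; "orientation": TCP orientation; "force": force on the tool from outside, world axes, zero at the start; "ft_torque": the same for the moment, N m; "opening": finger opening in m; "grasp_force": force on a finger pad.
Only numpy, scipy, OpenCV 4.12 (cv2) and the standard library are available. Lean on these libraries where they do the work, as an engineer would, in place of code of your own. Each camera call takes 0.05 s, during which the arm holds its last target. There are 200 camera calls.

## Working session

There is one attempt and no reset: what is moved stays moved. The work goes in short steps, Python scripts to look and compute and a tool call to move; the robot and the scene stay as the last step left them, time stands still between calls to the robot, and variables do not carry over. Pictures are saved under pics/ and viewed, at most 10 in all, crops included, and the job is handed in when it is done.

```bash
ls; mkdir -p pics
```

Run:
```python
from cell import ctrl
import cv2,numpy as np
for n in("scene","side"):
    cv2.imwrite(f"pics/{n}0.png",ctrl.capture(n)[:,:,::-1]); c=ctrl.get_calibration(n); print(n,c)
s=ctrl.get_state();print(s['time'],s['tool_pos'],s['orientation'],ctrl.grasp_offset)
```

```text
cell.py
pics
scene {'vfov': 49.51942960204136, 'cx': 277.9178260648279, 'cy': 211.8922553952552, 'cam_to_world': array([[-0.52346546,  0.39144409, -0.75680608, -0.35954765],
       [-0.85196266, -0.22797527,  0.47136705,  0.61066929],
       [ 0.01198078,  0.89151489,  0.45283293,  0.68780536],
       [ 0.        ,  0.        ,  0.        ,  1.        ]])}
side {'vfov': 42.007856378741714, 'cx': 278.6689731437692, 'cy': 209.27263541077434, 'cam_to_world': array([[-0.87230514,  0.19708784, -0.44748198, -0.03492822],
       [-0.48883946, -0.37199488,  0.78908541,  1.13167023],
       [-0.01094187,  0.90707011,  0.42083736,  0.73095224],
       [ 0.        ,  0.        ,  0.        ,  1.        ]])}
0.1 [ 0.26425721 -0.56600763  0.21342945] [ 9.76244695e-01  2.16670287e-01 -8.12613885e-05 -5.24383492e-04] 0.0188
```

View pics/scene0.png

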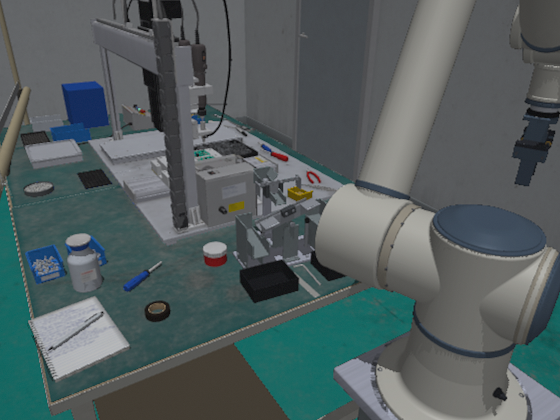

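View pics/side0.png

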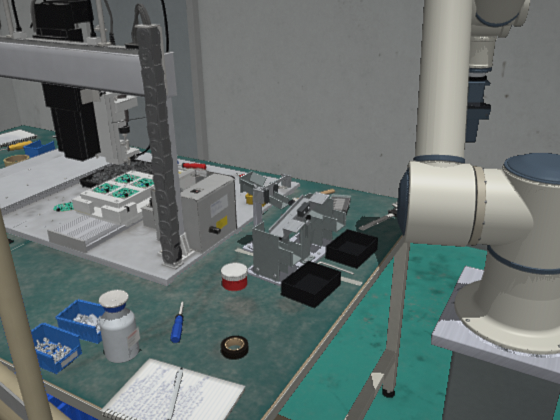

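The chute is at about (300,215) in scene and (300,230) in side, with the left tray in front of it. I'll enlarge both.

Create h.py:
```python
from cell import ctrl
import numpy as np, cv2
def ray(c,u,v):
    f=210/np.tan(np.radians(c['vfov']/2)); T=c['cam_to_world']
    return T[:3,3],T[:3,:3]@np.array([(u-c['cx'])/f,-(v-c['cy'])/f,-1])
def onz(c,u,v,z):
    o,d=ray(c,u,v); return o+d*(z-o[2])/d[2]
def proj(c,P):
    f=210/np.tan(np.radians(c['vfov']/2)); T=c['cam_to_world']
    p=(np.asarray(P)-T[:3,3])@T[:3,:3]; return c['cx']-f*p[...,0]/p[...,2], c['cy']+f*p[...,1]/p[...,2]
```

Run:
```python
import cv2,numpy as np
a=cv2.imread('pics/side0.png')[160:310,230:410];b=cv2.imread('pics/scene0.png')[155:305,215:365]
cv2.imwrite('pics/side0c.png',cv2.resize(a,None,fx=4,fy=4,interpolation=3))
cv2.imwrite('pics/scene0c.png',cv2.resize(b,None,fx=4,fy=4,interpolation=3))
```

```text
(no output)
```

View pics/side0c.png

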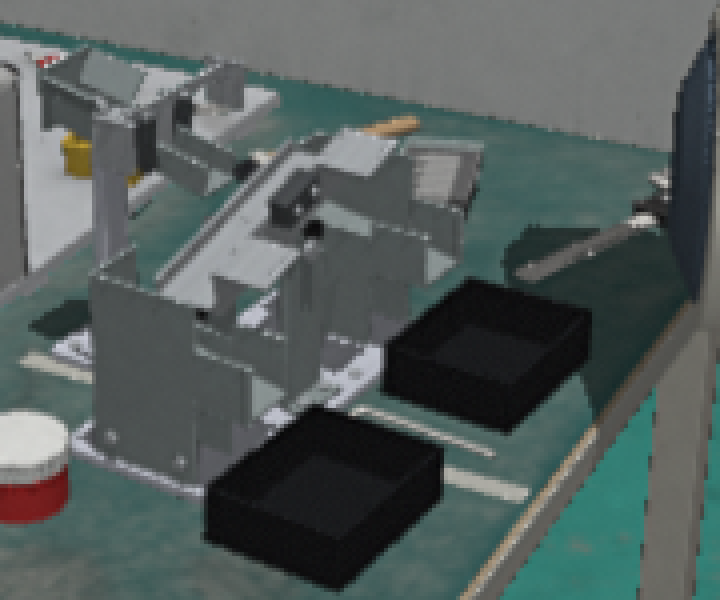

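Side view: the right flange (crop 358,152) is raised and the left (247,268) is down, so I press the right one and the right outlet gets chosen. The stop is at the rear, around crop (150,130).

Run:
```python
from h import *
c=ctrl.get_calibration('side')
g=lambda x,y,z: onz(c,230+x/4,160+y/4,z)
r=g(358,152,.17);l=g(247,268,.14);print(r,l)
d=l-r; yaw=np.arctan2(-d[0],d[1]);print('yaw',yaw,np.hypot(*d[:2]))
m=(r+l)/2; ex=np.array([np.cos(yaw),np.sin(yaw)]); print('pivot',m[:2]+.043*ex)
for n,p in dict(Lt1=(320,405),Lt2=(443,450),Lt3=(207,490),Rt1=(468,278),Rt2=(592,313),Rt3=(385,348)).items(): print(n,g(*p,.04))
s=ctrl.get_state();from scipy.spatial.transform import Rotation as R;print(R.from_quat(s['orientation']).as_matrix().round(3));print(ctrl.get_calibration('wrist'))
```

```text
[ 0.50300666 -0.02827318  0.17      ] [0.51632196 0.09704693 0.14      ]
yaw -0.10585313866983324 0.12602550125374812
pivot [0.55242363 0.02984368]
Lt1 [0.48061498 0.06769171 0.04      ]
Lt2 [0.39213797 0.08060146 0.04      ]
Lt3 [0.49529704 0.18629947 0.04      ]
Rt1 [ 0.46722268 -0.13637719  0.04      ]
Rt2 [ 0.37391404 -0.12755273  0.04      ]
Rt3 [ 0.47577747 -0.01805022  0.04      ]
[[ 0.906  0.423 -0.   ]
 [ 0.423 -0.906  0.001]
 [ 0.    -0.001 -1.   ]]
{'vfov': 64.58101240610597, 'cx': 278.6448034144931, 'cy': 207.07411782141185, 'cam_to_world': array([[ 4.22914647e-01,  8.80639184e-01,  2.13583309e-01,
         3.24733267e-01],
       [-9.06169488e-01,  4.11063263e-01,  9.94175665e-02,
        -5.37210316e-01],
       [-2.45247107e-04, -2.35587823e-01,  9.71853033e-01,
         3.84000002e-01],
       [ 0.00000000e+00,  0.00000000e+00,  0.00000000e+00,
         1.00000000e+00]])}
```

The rows are not in the units I measure in: shifts go in shares of 62.5 mm and turns go in units of 0.2 rad. I convert before sending: 0.0415 m is 0.664, -0.0327 m is -0.5232, 0.179 rad is 0.895.

>>> jog_arm --pt "0 0 0 -0.8 0" --pt "0 0.664 -0.5232 -0.048 0" --pt "0 0.664 -0.5232 -0.048 0" --pt "0 0.664 -0.5232 -0.048 0" --pt "0 0.664 -0.5232 -0.048 0" --pt "0 0.664 -0.5232 -0.048 0" --pt "0 0.664 -0.5232 -0.048 0" --pt "0 0.664 -0.5232 -0.048 0" --pt "0 0.664 -0.5232 -0.048 0" --pt "0 0.664 -0.5232 -0.048 0" --pt "0 0.664 -0.5232 -0.048 0" --pt "0 0.664 -0.5232 -0.048 0" --pt "0 0.664 -0.5232 -0.048 0" --pt "0 0 0 0 0.895" --pt "0 0 0 0 0.895" --pt "0 0 0 0 0.895" --pt "0 0 0 0 0" --clamp_n 20

```text
time: 2.22
tool_pos: [0.5495, -0.0, 0.2996]
orientation: [0.999, -0.05, -0.0, -0.0]
force: [0.2, 0.4, -0.3]
opening: 0.0006
grasp_force: 0.0
```

Run:
```python
from h import *
c=ctrl.get_calibration('wrist')
im=ctrl.capture('wrist')[:,:,::-1];cv2.imwrite('pics/w1.png',im);cv2.imwrite('pics/w1b.png',cv2.resize(im,(800,600),interpolation=3))
np.save('w1.npy',c,allow_pickle=True)
c=ctrl.get_calibration('side')
for p in [(165,262),(185,262),(205,248),(237,213)]: print(p,onz(c,*p,0.02))
```

```text
(165, 262) [0.82180877 0.21610763 0.02      ]
(185, 262) [0.77635159 0.19173614 0.02      ]
(205, 248) [0.77515396 0.10710949 0.02      ]
(237, 213) [ 0.82016913 -0.11830951  0.02      ]
```

View pics/w1b.png

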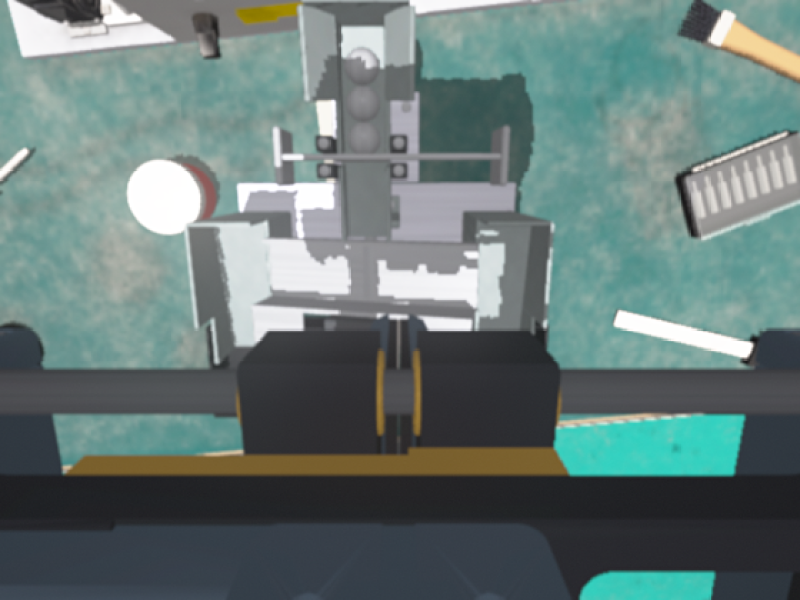

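Wrist view: the tabs' outer top edges are at (274,155) and (510,155), the balls at about (362,65/100/135), and the bit case is well to the right.

Run:
```python
from h import *
c=np.load('w1.npy',allow_pickle=True).item(); k=560/800
g=lambda x,y,z: onz(c,x*k,y*k,z)[:2].round(4)
L=g(274,155,.195);R=g(510,155,.195);print(L,R,np.hypot(*(L-R)))
d=L-R;print('yaw tabs',np.arctan2(-d[0],d[1]))
print('tab top ends',g(274,128,.195),g(510,126,.195),g(274,185,.195),g(510,184,.195))
print('plate',g(285,156,.18),g(500,156,.18))
print('gate rear',g(268,238,.10),g(478,240,.15))
print('outlet rear corners',g(190,227,.12),g(552,222,.12))
print('balls',g(362,65,.18),g(365,135,.165))
yaw=-.1
for yaw in(-.06,-.1,-.13):
  ex=np.array([np.cos(yaw),np.sin(yaw)]);ey=np.array([-ex[1],ex[0]])
  o=(L+R)/2+.018*ey-.078*ex; print(yaw,'pivot',o,'Rpad',o-.043*ex-.06*ey,'Rtab',R,'Ltab shut',o+.078*ex+.046*ey)
```

```text
[0.6364 0.0616] [ 0.6234 -0.0691] 0.13134492757621055
yaw tabs -0.09913834951056992
tab top ends [0.6505 0.0593] [ 0.6387 -0.0698] [0.6204 0.0642] [ 0.6077 -0.0684]
plate [0.6364 0.0589] [ 0.6238 -0.0667]
gate rear [0.5826 0.0994] [ 0.5717 -0.0556]
outlet rear corners [0.5981 0.1493] [ 0.5753 -0.1149]
balls [0.6807 0.0082] [0.6448 0.0117]
-0.06 pivot [0.55311971 0.0188948 ] Rpad [ 0.50659925 -0.03841878] Rtab [ 0.6234 -0.0691] Ltab shut [0.6337377  0.06013483]
-0.1 pivot [0.55408668 0.02194708] Rpad [ 0.50531149 -0.03346033] Rtab [ 0.6234 -0.0691] Ltab shut [0.63628934 0.05993027]
-0.13 pivot [0.55489159 0.02420958] Rpad [ 0.50447638 -0.02970987] Rtab [ 0.6234 -0.0691] Ltab shut [0.63819659 0.05970996]
```

>>> jog_arm --pt "0 -0.6832 0.648 0 0" --pt "0 0 0 0.8 0" --pt "0 0 0 0.8 0" --pt "0 0 0 0.24 0" --pt "0 0 0 0.24 0" --pt "0 0 0 0.24 0" --pt "0 0 0 0.208 0" --pt "0 0 0 0 0" --pt "0 0 0 0 0"

```text
time: 3.4
tool_pos: [0.5032, -0.0362, 0.1429]
orientation: [0.999, -0.049, 0.0, 0.0]
force: [-7.1, 0.7, 23.4]
opening: 0.0003
grasp_force: 11.4
```

```bash
python3 -c "
from h import *
im=ctrl.capture('side');cv2.imwrite('pics/s2.png',cv2.resize(im[160:310,230:410,::-1],None,fx=4,fy=4,interpolation=3))"
```

```text
(no output)
```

View pics/s2.png

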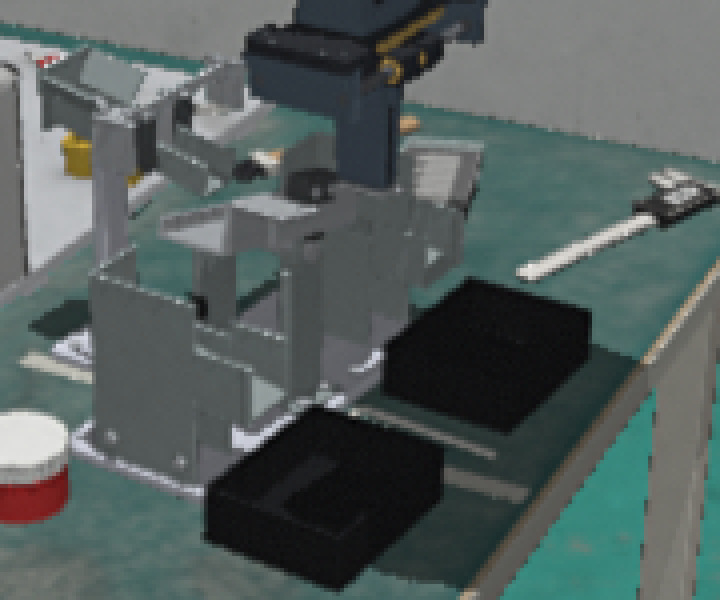

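The gate has rocked over: the left flange at (240,215) is up. I'll lift off and move to the right of the right tab.

>>> jog_arm --pt "0 0 0 -0.48 0" --pt "0 0 0 -0.8 0" --pt "0 0 0.752 0 0" --pt "0 0.96 0 0 0" --pt "0 1 0 0 0" --pt "0 0 0 0.48 0" --pt "0 0 0 0.32 0" --pt "0 0 0 0 0" --pt "0 0 0 0 0"

```text
time: 4.58
tool_pos: [0.6207, -0.0952, 0.1728]
orientation: [0.999, -0.05, 0.0, 0.0]
force: [-0.3, 0.5, -0.8]
opening: 0.0003
grasp_force: 0.0
```

```bash
python3 -c "
from h import *
a=ctrl.capture('side')[160:310,230:410,::-1]; b=ctrl.capture('wrist')[:,:,::-1]
cv2.imwrite('pics/s3.png',np.hstack([cv2.resize(a,(400,333),interpolation=3),cv2.resize(b,(400,300))[:, :] if 0 else cv2.resize(b,(400,333))]))"
```

```text
(no output)
```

View pics/s3.png

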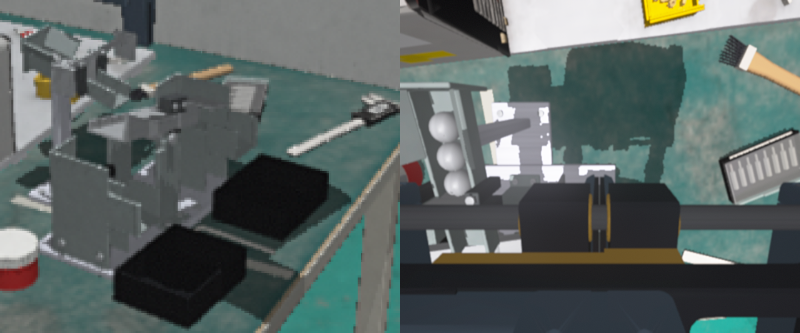

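The gate holds on the right side, the stop is still shut, and the balls are waiting. Now I push the stop open.

>>> jog_arm --pt "0 0 -0.24 0 0" --pt "0 0 -0.24 0 0" --pt "0 0 -0.192 0 0" --pt "0 0 -0.112 0 0" --pt "0 0 0 0 0"

```text
time: 5.3
tool_pos: [0.6252, -0.0457, 0.1719]
orientation: [0.999, -0.05, -0.0, -0.0]
force: [-0.5, 0.3, -0.0]
opening: 0.0005
grasp_force: 0.0
```

>>> jog_arm --pt "0 0 -0.032 0 0" --pt "0 0 0 0 0"

```text
time: 5.55
tool_pos: [0.6253, -0.0446, 0.1718]
orientation: [0.999, -0.05, -0.0, -0.0]
force: [-1.1, -0.8, -0.2]
opening: 0.0007
grasp_force: 0.0
```

To row units: -0.003 m is -0.048.

>>> jog_arm --pt "0 0 -0.048 0 0" --pt "0 0 0 0 0"

```text
time: 5.8
tool_pos: [0.6254, -0.0439, 0.172]
orientation: [0.999, -0.05, -0.0, 0.002]
force: [-3.6, -18.1, 0.6]
opening: 0.0008
grasp_force: 9.2
```

>>> jog_arm --pt "0 0 -0.032 0 0" --pt "0 0 0 0 0"

```text
time: 6.05
tool_pos: [0.6255, -0.0437, 0.172]
orientation: [0.999, -0.051, -0.0, 0.003]
force: [-6.0, -32.3, 2.3]
opening: 0.0005
grasp_force: 16.0
```

```bash
python3 -c "
from h import *
a=ctrl.capture('side')[160:310,230:410,::-1]; b=ctrl.capture('wrist')[:,:,::-1]
cv2.imwrite('pics/s4.png',np.hstack([cv2.resize(a,(400,333),interpolation=3),cv2.resize(b,(400,333))]))"
```

```text
(no output)
```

View pics/s4.png

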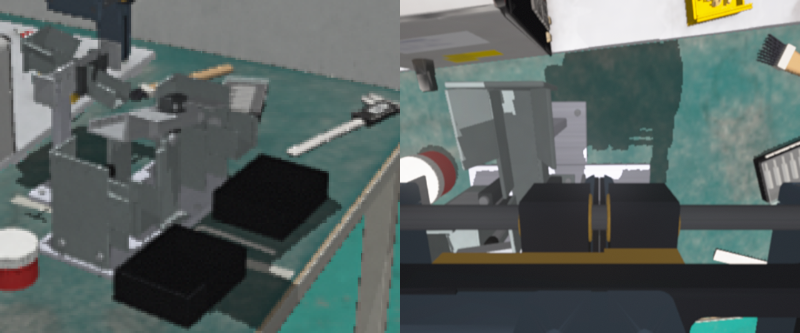

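The stop is fully open and the trough is empty. I'll back off, go over the top to the left side, and wait for the balls to settle.

>>> jog_arm --pt "0 0 0.32 0 0" --pt "0 0 0 -0.8 0" --pt "0 0 0 -0.8 0" --pt "0 0 -0.8 0 0" --pt "0 0 -0.8 0 0" --pt "0 0 -0.8 0 0" --pt "0 0 -0.64 0 0" --pt "0 0 0 0 0" --pt "0 0 0 0.8 0" --pt "0 0 0 0.8 0" --pt "0 0 0 0 0" --pt "0 0 0 0 0" --pt "0 0 0 0 0" --pt "0 0 0 0 0" --pt "0 0 0 0 0" --pt "0 0 0 0 0" --pt "0 0 0 0 0" --pt "0 0 0 0 0"

```text
time: 8.4
tool_pos: [0.6429, 0.1297, 0.1719]
orientation: [0.999, -0.05, -0.0, 0.0]
force: [0.4, -0.5, 0.6]
opening: 0.0
grasp_force: 0.0
```

```bash
python3 -c "
from h import *
s=ctrl.get_state()['tool_pos'];d=s[:2]-np.array([.554,.022]);print(d@[.995,-.0998],d@[.0998,.995])
a=ctrl.capture('side')[160:310,230:410,::-1]; b=ctrl.capture('wrist')[:,:,::-1]
cv2.imwrite('pics/s5.png',np.hstack([cv2.resize(np.clip(a*1.0*2,0,255).astype('u1'),(400,333),interpolation=3),cv2.resize(b,(400,333))]))"
```

```text
0.07768090218645111 0.11607659855343695
```

View pics/s5.png

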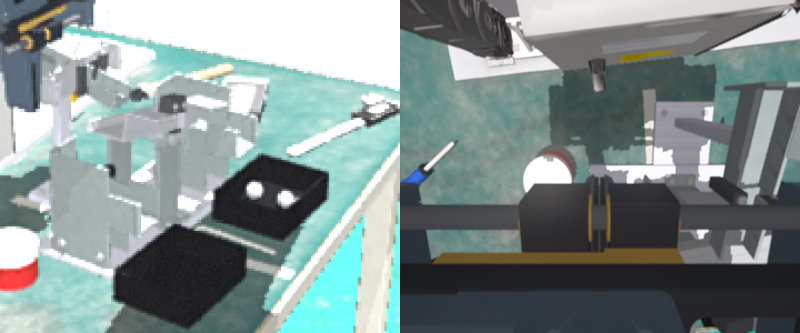

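Two balls are visible in the right tray, the third is probably hidden behind the near wall, and the trough is empty. Shutting the stop.

>>> jog_arm --pt "0 0 0 0 0" --pt "0 0 0.24 0 0" --pt "0 0 0.24 0 0" --pt "0 0 0.24 0 0" --pt "0 0 0.176 0 0" --pt "0 0 0 0 0"

```text
time: 9.25
tool_pos: [0.6372, 0.0729, 0.172]
orientation: [0.999, -0.051, -0.0, 0.0]
force: [-0.1, -0.8, -0.1]
opening: 0.0006
grasp_force: 0.0
```

>>> jog_arm --pt "0 0 0.048 0 0" --pt "0 0 0 0 0"

```text
time: 9.5
tool_pos: [0.637, 0.0712, 0.1719]
orientation: [0.999, -0.05, -0.0, 0.0]
force: [0.9, 0.3, -0.2]
opening: 0.0006
grasp_force: 0.0
```

>>> jog_arm --pt "0 0 0.048 0 0" --pt "0 0 0 0 0"

```text
time: 9.75
tool_pos: [0.6369, 0.0697, 0.172]
orientation: [0.999, -0.05, 0.0, -0.001]
force: [1.1, 10.8, -0.1]
opening: 0.0006
grasp_force: 6.0
```

To row units: 0.002 m is 0.032.

>>> jog_arm --pt "0 0 0.032 0 0" --pt "0 0 0 0 0"

```text
time: 10.0
tool_pos: [0.6368, 0.0695, 0.172]
orientation: [0.999, -0.05, 0.0, -0.002]
force: [2.4, 25.6, -1.0]
opening: 0.0003
grasp_force: 12.7
```

>>> jog_arm --pt "0 0 -0.32 0 0" --pt "0 0 0 -0.8 0" --pt "0 0 0 -0.8 0" --pt "0 -0.64 0.64 -0.48 0" --pt "0 -0.64 0.64 0 0" --pt "0 0 0 0 0" --pt "0 0 0 0 0"

```text
time: 10.88
tool_pos: [0.5524, 0.0155, 0.3014]
orientation: [0.999, -0.05, 0.0, -0.0]
force: [1.0, -0.4, -0.7]
opening: 0.0006
grasp_force: 0.0
```

```bash
python3 -c "
from h import *
cv2.imwrite('pics/a.png',ctrl.capture('wrist')[:,:,::-1])"
```

>>> jog_arm --pt "0 -0.8 0.24 0 0" --pt "0 -0.8 0.24 0 0" --pt "0 -0.8 0.24 0 0" --pt "0 -0.8 0.24 0 0" --pt "0 0 0.24 0 0" --pt "0 0 0 0 0" --pt "0 0 0 0 0"

```text
time: 11.8
tool_pos: [0.3463, -0.039, 0.3011]
orientation: [0.999, -0.05, -0.0, -0.0]
force: [-0.5, 0.3, -0.1]
opening: 0.0004
grasp_force: 0.0
```

```bash
python3 -c "
from h import *
b=ctrl.capture('wrist')[:,:,::-1];s=ctrl.capture('side')[160:310,230:410,::-1];a=cv2.imread('pics/a.png')
cv2.imwrite('pics/b.png',np.vstack([np.hstack([cv2.resize(a,(400,300)),cv2.resize(b,(400,300))]),np.hstack([cv2.resize(np.clip(2.*x,0,255).astype('u1'),(400,300)) for x in (s,b[:260,100:460])])]))"
```

```text
(no output)
```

View pics/b.png

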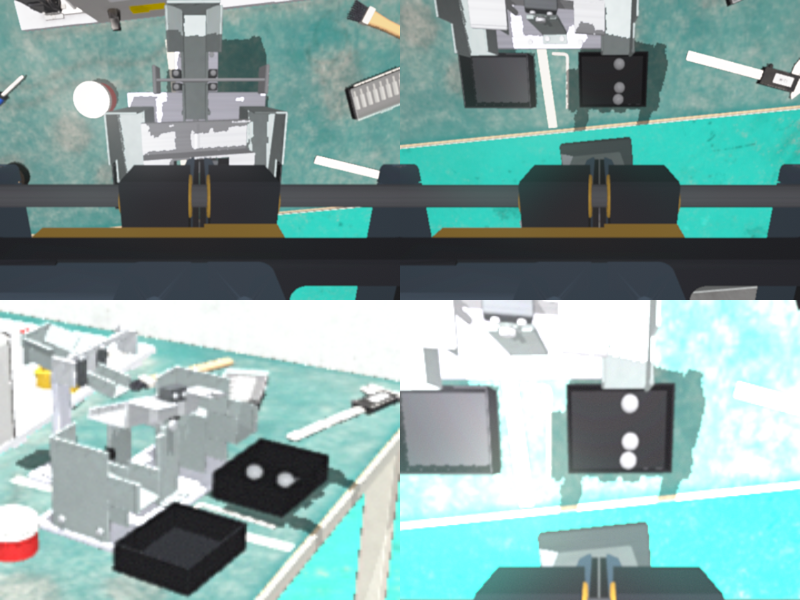

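All three balls are in the right tray (lower right picture: 630,403 / 630,440 / 628,460). The stop is shut, with tabs at 155 and 267 around the trough at 193. The gate leans right and the robot is clear of everything.

```bash
python3 -c "
from cell import ctrl
print(ctrl.job_done())"
```

```text
the job is handed in; nothing more can be done
None
```

The job is done and handed in after about 12 s on the robot's clock: the gate rests on its right side, all three balls lie in the right tray, and the stop is pushed back shut.

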